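Clamp a sample jar with the knob under the stage

TASK

Take the blue-lidded sample jar from near the front edge of the worktop and stand it upright on the ring marked on the raised stage, between the jaw and the V-shaped backstop, and let go of it. Then reach under the stage's nose and turn the black knob there until the jaw holds the jar firmly against the backstop, and leave it clamped. Move the jaw only with the knob, do not overtighten it, and leave the red-lidded jar alone.

Things in the scene. Friction and masses are not known exactly. Their poses are not given: they have to be found in the camera images.
- blue_jar_centre (a point): centre of the sample jar to be clamped, half-way up: white cylinder 45 mm in diameter with a blue screw lid 48 mm in diameter (lid from 58 to 72 mm up), 72 mm tall, about 60 g, loose, standing on the worktop at the start; z is its long axis, up
- blue_jar: the same blue-lidded jar, origin at the centre of its underside
- red_jar_centre (a point): centre, half-way up, of a like jar of the same size with a red lid; a bystander that must stay where it is (the two jars may have changed places)
- ring_mark (a point): centre of the thin blue ring, 49 mm in diameter, on top of the stage's white deck, 140 mm above the worktop: the jar stands here. Axes are the stage's: x from the knob (robot's side) over the ring to the backstop, y left, z up. The jar can slide 2.5 to 9 mm from here in +x before it rests in the backstop, a metal V 34 mm tall and 48 mm wide, open to -x, bolted in a place that varies
- stage: the fixed stage, origin on the worktop under the ring's centre, same axes. Deck 10 mm thick, top at z = 140 mm; main plate x -45 to +75, y -55 to +55 mm; before it a nose 38 mm wide with a round end (radius 19 mm about the knob's axis) out to x = -94 mm. Column at x = +29 to +73 mm on a foot plate x -30 to +100 mm, so the space under the nose is open to the front and both sides
- clamp_jaw: blue jaw on the deck, 32 mm wide (y), 31 mm tall, with a flat black rubber pad on springs (40 N per mm, 4 mm of give); origin on the deck under the middle of the pad's front face. Slides along the stage's x: 28.5 mm before the ring's centre at knob angle 0, 5 mm nearer per radian. Moved only by the knob, which holds it where it is left
- knob_centre (a point): centre of the black fluted knob, 36 mm diameter, 26 mm tall, vertical axis, under the nose: 75 mm from the ring's centre in the stage's -x, 80 mm above the worktop, 50 mm below the deck's underside, on a 10 mm stem; nothing below it. The nose covers it from above: grip it by its sides with the fingers tilted 40 to 45 degrees, reaching in from the front. This frame turns with the knob
- clamp_knob (a joint): knob angle, rad, 0 to 4.0; starts at 0 to 0.4. Tightening is positive: counter-clockwise seen from above. Both sides touch the jar somewhere between 1.7 and 3.0, to be felt; then up to 200 N more on the jar per radian. Even drag of 0.10 N m, plus 0.005 N m for each newton on the jar. Takes several grasps. Stays where left, but gives back what exceeds about 20 N; over 150 N crushes the jar
Mind the look-alikes: they are no part of the job. There is more than one size of the blue_jar; the job needs the smallest.

How it is judged:
By the outcome, as a careful person would: the job done as asked, in the order asked, and still so for the second after the job is handed in, with the robot touching nothing.
It also fails if it takes over 72 s, if anything falls off the work surface, if the arm or the gripper's body presses on something with over 40 N, if the wrist force passes 120 N, or if a joint passes its speed limit or range.

ROBOT

A 7-joint arm with a two-finger parallel gripper is mounted at the origin on a cart in front of the work surface, level with it; the furniture and walls round the work are solid. World frame = base frame: x ahead of the robot, y to its left, z up, the work surface at z = 0. Lengths are in mm, angles in rad, forces in N, time in s.
With the tool pointing down it reaches from about 400 to 850 mm from the base axis. Payload 10.4 kg.
Tool frame: the origin (TCP) lies midway between the tips of the shut fingers; the grasp point (between the pads) lies 19 mm behind it; z points along the fingers, y is the direction in which the jaws open and shut (so a half turn about z gives the same grasp; the last joint's range is limited). The gripper opens to 87 mm and grips with 3 to 60 N. Pads are 19 mm wide; open, the fingers measure 117 mm over their backs; the gripper's body (75 mm by 190 mm) begins 51 mm behind the grasp point.
Start: joints at [1.273, 0.332, -0.065, 1.46, 0.022, 1.35, -0.088], TCP at [169.618, -601.566, 222.576] pointing down, gripper open.
Joint ranges: [-2.6, 2.6], [-0.5, 2.12], [-1.47, 1.34], [0.16, 2.42], [-1.27, 4.41], [0.06, 2.06], [-2.6, 2.6]. Speed limits (rad/s): [2.22, 2.22, 2.79, 2.79, 3.14, 3.14, 3.14].

INTERFACE

Orientations are given as a 3x3 rotation matrix whose columns are the frame's x, y, z axes.
In Python, from bench import arm gives the robot as it stands.
- The arm moves only by the tool step_arm, never from a script. Its argument "increments" is one flat list of numbers, 4 for each row, row after row: the shift along the world's x, y, z in mm, then the turn about the world's z in rad. In form: [tx, ty, tz, turn, tx, ty, tz, turn, ...]. A call has 1 to 5 rows; each row shifts and turns the commanded pose from where the row before left it; what a row does not reach is not made up. A row lasts 1/8 s, in which the tool goes at most 62.5 mm and 10.7 degrees, less where a joint would pass 70% of its speed; a pose out of reach is approached as far as the arm can. A call with a gripper value outside its range is refused whole. "gripper" is the gripper's target within -1 to 1 (shut at 1, half-way at 0, fully open at -1), set as the call begins (left out, the last holds). The fingers move at their own pace and stop on an object; "force" is the grip in N (left out, the last holds). Time passes only in rows, so rows that do not move let the fingers close. It gives the time, the measured TCP pose, the force and the opening at its end, in the units of the state.
- arm.observe(): the state, without advancing time (a new reading comes with each control period).
- arm.capture(name): name is "scene" or "side" or "wrist"; returns a dict with "img" (400x640x3 uint8, red, green, blue), "fx", "fy", "cx", "cy" (pixels), "distortion" ([k1, k2, p1, p2, k3] as OpenCV has them; the pictures are not rectified), "eye" and "rotation" of the camera in the world. Camera axes: x right, y down, z forward; pixel columns grow to the right and rows downward; lengths in mm; the calibration is good to about 2 mm. A picture is of the moment at which its call begins. There is no depth.
- arm.finish_job(): hands the job in, once; it reports no verdict.
The state is a dict: "clock": time; "joints": joint angles; "dq": joint speeds; "joint_torque": joint torques, N m; "position": TCP position; "tool_rot": TCP orientation; "force": force on the tool from outside, world axes, zero at the start; "moment": the same for the moment, N m; "grip_width": finger opening in mm.
Only numpy, scipy, OpenCV 4.12 (cv2) and the standard library are available. Lean on these libraries where they do the work, as an engineer would, in place of code of your own. Each camera call takes 0.05 s, during which the arm holds its last target. There are 200 camera calls.

## Working session

There is one attempt and no reset: what is moved stays moved. The work goes in short steps, Python scripts to look and compute and a tool call to move; the robot and the scene stay as the last step left them, time stands still between calls to the robot, and variables do not carry over. Pictures are saved under pics/ and viewed, about 8 in all and at most 12, crops included, and the job is handed in when it is done.

Besides the shell and the picture viewer there is one more tool, called after "Emit:" as name(argument=value, ...) on one line, values as JSON. step_arm: Moves the arm, as the interface text tells. Its arguments: {"type":"object","properties":{"increments":{"type":"array"},"gripper":{"type":"number"},"force":{"type":"number"}},"required":["increments"]}

```bash
ls; mkdir -p pics; cat > h.py <<'E'
import numpy as np,cv2
from bench import arm
def cap(n,f=None):
    c=arm.capture(n)
    if f: cv2.imwrite('pics/'+f,c['img'][:,:,::-1])
    return c
def K(c): return np.array([[c['fx'],0,c['cx']],[0,c['fy'],c['cy']],[0,0,1.]])
def ray(c,u,v):
    p=cv2.undistortPoints(np.array([[[u,v]]],float),K(c),np.array(c['distortion'],float))[0,0]
    d=np.array(c['rotation'])@np.array([p[0],p[1],1]); return np.array(c['eye'],float),d/np.linalg.norm(d)
def onz(c,u,v,z):
    e,d=ray(c,u,v); return e+d*(z-e[2])/d[2]
def two(a,b):
    (e1,d1),(e2,d2)=a,b
    s=np.linalg.lstsq(np.c_[d1,-d2],e2-e1,rcond=None)[0]
    p,q=e1+s[0]*d1,e2+s[1]*d2; return (p+q)/2,np.linalg.norm(p-q)
def proj(c,P):
    R=np.array(c['rotation']);r=cv2.Rodrigues(R.T)[0];t=-R.T@np.array(c['eye'],float)
    return cv2.projectPoints(np.array(P,float).reshape(-1,1,3),r,t,K(c),np.array(c['distortion'],float))[0].reshape(-1,2)
E
python3 - <<'E'
from h import *
np.set_printoptions(precision=3,suppress=True)
o=arm.observe();print(o)
a=cap('scene','s0.png');b=cap('side','d0.png')
for c in(a,b):print(c['eye'],np.array(c['rotation']).tolist(),c['fx'])
E
```

```text
pics
{'clock': 0.0, 'joints': array([ 1.273,  0.333, -0.065,  1.461,  0.022,  1.35 , -0.088]), 'dq': array([-0.001, -0.   ,  0.002,  0.   , -0.001,  0.001,  0.001]), 'joint_torque': array([ -0.   , -62.327,   0.025, -38.991,  -0.061,   0.04 ,   0.   ]), 'position': array([ 169.493, -601.171,  221.756]), 'tool_rot': array([[ 0.962,  0.271, -0.   ],
       [ 0.271, -0.962,  0.001],
       [-0.   , -0.001, -1.   ]]), 'force': array([0.081, 0.924, 0.192]), 'moment': array([ 0.013, -0.051, -0.009]), 'grip_width': 87.0917322582801}
[150.569 682.466 607.843] [[-0.8340263276331533, -0.31420969648291835, 0.4535111370747888], [-0.5514417119496289, 0.5010594394186377, -0.6669718708397999], [-0.01766700701358491, -0.8063570578878767, -0.5911650971239668]] 381.67519112334867
[ 332.759 -768.298  919.121] [[0.9719353605417547, -0.16059043804788775, 0.1719080164976513], [-0.23514629078256527, -0.6417042841442315, 0.7300149543962374], [-0.006919310642720488, -0.7499508803371905, -0.6614573306130204]] 505.8242753816052
```

View pics/s0.png

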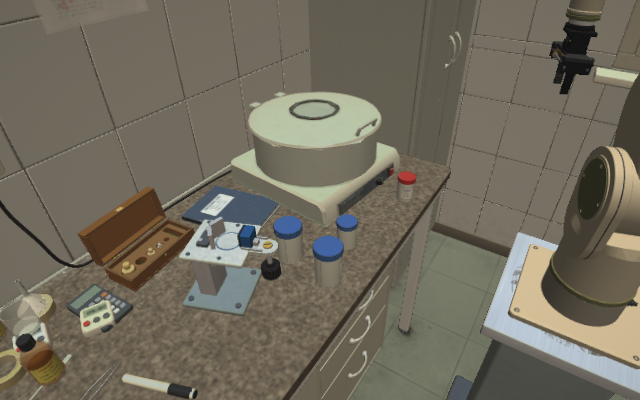

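View pics/d0.png

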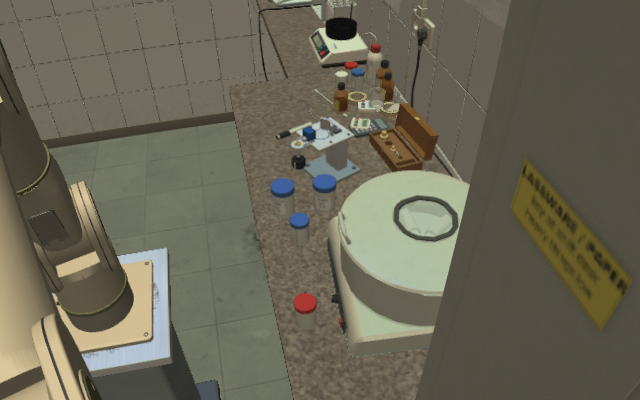

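Scene: three blue-lidded jars at (288,235), (328,260), (347,228), and a red-lidded one at (406,185). Stage deck is at (235,240), knob at (270,268). Side: the same blue lids are at (324,184), (283,188), (299,221), with red at (305,303). The (347,228)/(299,221) jar looks smallest, so I'll measure the lids to check.

```bash
cat > m.py <<'E'
from h import *
np.set_printoptions(precision=1,suppress=True)
a=cap('scene');b=cap('side')
def blobs(c,col):
    h=cv2.cvtColor(c['img'],cv2.COLOR_RGB2HSV)
    m=cv2.inRange(h,(105,130,60),(125,255,255)) if col=='b' else cv2.inRange(h,(0,150,80),(6,255,255))|cv2.inRange(h,(174,150,80),(180,255,255))
    n,l,s,ce=cv2.connectedComponentsWithStats(m)
    return [(ce[i],s[i]) for i in range(1,n) if s[i][4]>40]
for col in 'br':
  for n,c in(('scene',a),('side',b)):
    print(col,n)
    for ce,s in blobs(c,col): 
        P=onz(c,*ce,65);d=np.linalg.norm(P-np.array(c['eye']));print(ce,s,P,'width~',s[2]*d/c['fx'])
def T(u,v):
    p,e=two(ray(a,*u),ray(b,*v));print(u,v,p,e)
T((347.5,222),(299.5,219.5));T((406,178),(305,301));T((288,227),(324,183));T((328,248),(283,187))
T((270,262),(298,158))
w=[cv2.resize(a['img'][190:320,170:370],(800,520),interpolation=cv2.INTER_CUBIC)]
cv2.imwrite('pics/c1.png',w[0][:,:,::-1])
x=cv2.resize(b['img'][105:245,250:450],(800,560),interpolation=cv2.INTER_CUBIC)
cv2.imwrite('pics/c2.png',x[:,:,::-1])
E
python3 m.py
```

```text
b scene
[346.7 220.5] [337 215  20  12 198] [482.5  98.3  65. ] width~ 45.26144010719707
[287.3 224.6] [274 216  28  18 381] [587.3 181.7  65. ] width~ 62.94730575270408
[246.5 235.3] [239 225  16  22 233] [640.1 258.   65. ] width~ 35.43347234120359
[327.6 245.8] [313 236  30  20 473] [473.7 191.5  65. ] width~ 62.88421792399356
b side
[357.3  70.9] [352  69  12   5  45] [841.8 816.9  65. ] width~ 44.391381411322946
[308.6 132. ] [303 127  11  13  78] [586.3 475.1  65. ] width~ 33.26432675293998
[324.3 181.7] [313 175  23  16 264] [576.1 235.8  65. ] width~ 60.95322689064057
[281.7 186.1] [271 179  23  18 274] [463.5 245.6  65. ] width~ 60.571616588662444
[299.  219.3] [290 213  19  13 188] [482.1 111.2  65. ] width~ 46.39024696818918
r scene
[406.5 177.6] [398 171  18  14 188] [ 440.4 -140.1   65. ] width~ 48.44591610350059
r side
[375.   47.8] [371  44   9   9  65] [965.6 988.   65. ] width~ 36.52706046680543
[350.3  64.8] [345  62  12   8  74] [830.5 869.4  65. ] width~ 45.380901713748656
[304.8 302.9] [294 293  23  21 373] [ 442.9 -137.4   65. ] width~ 48.543424369165926
(347.5, 222) (299.5, 219.5) [479.6 105.   68.5] 5.986236707895845
(406, 178) (305, 301) [ 442.  -134.9   67. ] 4.1124884179197645
(288, 227) (324, 183) [566.8 205.6  85.5] 3.334462474264058
(328, 248) (283, 187) [460.2 214.9  85.7] 5.46464040169692
(270, 262) (298, 158) [522.5 315.1  95.6] 0.08941345810744121
```

View pics/c1.png

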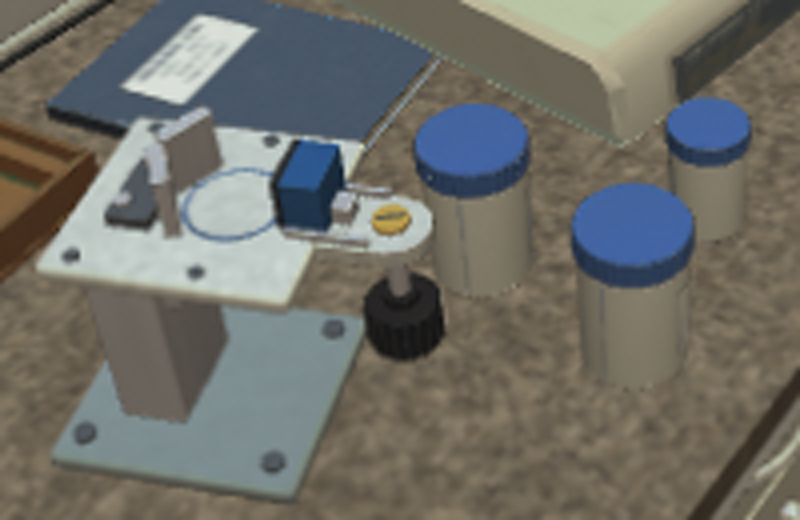

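View pics/c2.png

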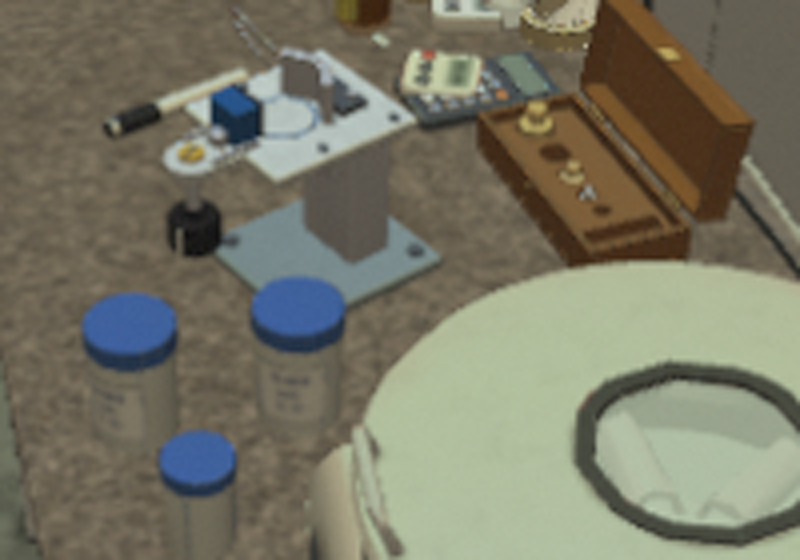

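```bash
python3 - <<'E'
from h import *
np.set_printoptions(precision=1,suppress=True)
a=cap('scene');b=cap('side')
A=lambda u,v:(170+u/4,190+v/4)
B=lambda u,v:(250+u/4,105+v/4)
P={'screw':(A(391,218),B(191,152)),'ring':(A(232,204),B(289,116)),'cL':(A(288,305),None),'c2':(A(40,268),None),'c3':(A(143,120),B(414,120)),'sideL':(None,B(277,180))}
for k,(p,q) in P.items():
    print(k,onz(a,*p,140) if p else '',onz(b,*q,140) if q else '', two(ray(a,*p),ray(b,*q)) if p and q else '')
# foot plate screws/corner z=~10
for n,c,p in(('foot',a,A(293,497)),('foot',a,A(57,462)),('foot',a,A(362,318)),('footS',b,B(438,258)),('footS',b,B(345,305)),('footS',b,B(215,252))): print(n,onz(c,*p,10))
# lid tops ellipse
h=cv2.cvtColor
E
```

```text
screw [522.4 314.7 140. ] [524.9 322.  140. ] (array([522.5, 316.5, 142.7]), np.float64(3.6612601357171983))
ring [590.6 347.1 140. ] [598.1 347.2 140. ] (array([595.6, 345.7, 138.8]), np.float64(5.89566665082584))
cL [524.2 380.7 140. ]  
c2 [632.8 424.2 140. ]  
c3 [672.8 326.3 140. ] [679.4 321.8 140. ] (array([678.7, 323.6, 137.2]), np.float64(3.7749003763826106))
sideL  [573.1 277.1 140. ] 
foot [538.1 390.1  10. ]
foot [650.6 439.1  10. ]
foot [587.5 282.3  10. ]
footS [704.3 329.7  10. ]
footS [625.1 294.3  10. ]
footS [548.8 376.   10. ]
```

Smallest lid (≈47 mm, centre ≈(481,105)) is the target, and the two larger (≈62 mm lids) are decoys. The stage ring is at ≈(594,346), yaw ≈22°, with the knob at ≈(523,317). The deck corners agree with this. Setting out.

Emit:
step_arm(increments=[26,35,4,0.022,26,35,4,0.022,26,35,4,0.022,26,35,4,0.022,26,35,4,0.022], gripper=-1)

```text
clock: 0.92
position: [300.3, -425.3, 242.8]
tool_rot: [[0.927, 0.376, 0.0], [0.376, -0.927, -0.0], [-0.0, 0.0, -1.0]]
force: [0.9, -1.1, -0.6]
grip_width: 87.1
```

Emit:
step_arm(increments=[26,35,4,0,26,35,4,0,26,35,4,0,26,35,4,0,26,35,4,0])

```text
clock: 1.55
position: [430.3, -250.4, 262.8]
tool_rot: [[0.927, 0.375, 0.0], [0.375, -0.927, -0.0], [0.0, 0.001, -1.0]]
force: [0.5, -0.1, -0.8]
grip_width: 86.8
```

Emit:
step_arm(increments=[0,45,0,0,0,45,0,0,0,45,0,0,0,45,0,0,0,45,0,0])

```text
clock: 2.17
position: [429.4, -25.1, 262.7]
tool_rot: [[0.927, 0.375, 0.0], [0.375, -0.927, -0.001], [0.0, 0.001, -1.0]]
force: [1.2, -0.2, -0.2]
grip_width: 87.4
```

Emit:
step_arm(increments=[17,43,-10,0,17,43,-10,0,17,44,-10,0,0,0,0,0])

```text
clock: 2.68
position: [480.3, 107.0, 231.9]
tool_rot: [[0.925, 0.38, -0.001], [0.38, -0.925, 0.002], [-0.0, -0.002, -1.0]]
force: [0.4, -0.0, 0.8]
grip_width: 87.1
```

```bash
cat > w.py <<'E'
from h import *
import sys
np.set_printoptions(precision=1,suppress=True)
c=cap('wrist',sys.argv[1])
o=arm.observe();print(o['position'],o['clock'],o['force'],o['grip_width'],o['joints']);print(c['eye'],c['fx'],proj(c,o['position']+o['tool_rot'][:,2]*np.array([[0],[50],[100]])))
from m import blobs
for ce,s in blobs(c,'b'): print(ce,s,onz(c,*ce,72))
E
sed -i '/^a=cap/,$!b' m.py; python3 - <<'E'
s=open('m.py').read();i=s.index('def blobs');j=s.index('for col')
open('m.py','w').write('from h import *\n'+s[i:j])
E
python3 w.py w1.png
```

```text
[480.4 104.8 232.2] 2.725 [-0.4 -0.4 -0.4] 87.01116520946134 [ 0.5  0.1 -0.8  1.8  0.1  1.3 -1.5]
[549.4 136.2 393.9] 292.30031977801013 [[321.1 244.9]
 [320.1 217. ]
 [319.4 198.9]]
[60.   5.9] [ 39   0  43  14 521] [550.8 413.   72. ]
[257.4  66.9] [ 228   35   60   65 3109] [569.9 210.1  72. ]
[214.7 166.5] [ 188  139   55   56 2363] [454.7 220.1  72. ]
[319.1 183.4] [ 300  165   39   38 1175] [481. 105.  72.]
```

View pics/w1.png

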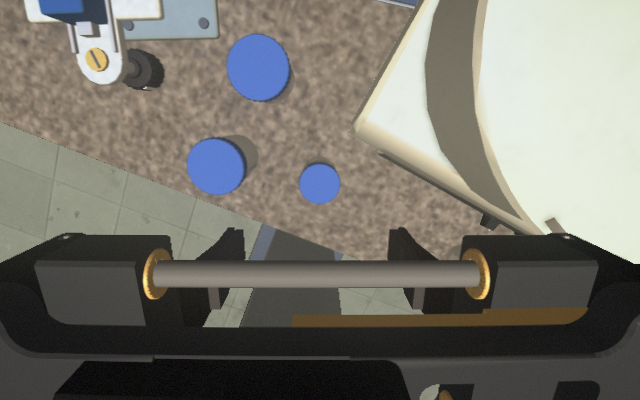

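Emit:
step_arm(increments=[0,0,-30,-0.17,0,0,-30,-0.17,0,0,-40,0,0,0,-40,0,0,0,-36,0])

```text
clock: 3.35
position: [480.6, 101.5, 55.6]
tool_rot: [[0.999, 0.043, 0.0], [0.043, -0.999, -0.001], [0.0, 0.001, -1.0]]
force: [0.1, 0.2, -0.2]
grip_width: 87.3
```

Emit:
step_arm(increments=[0.5,0,-10,0,0,0,0,0])

```text
clock: 3.6
position: [481.4, 102.8, 47.1]
tool_rot: [[0.999, 0.044, -0.0], [0.044, -0.999, -0.0], [-0.0, 0.0, -1.0]]
force: [0.6, 0.1, -0.5]
grip_width: 87.0
```

Emit:
step_arm(increments=[0,0,0,0,0,0,0,0,0,0,0,0,0,0,0,0,0,0,0,0], gripper=1, force=20)

```text
clock: 4.22
position: [481.2, 103.5, 46.7]
tool_rot: [[0.999, 0.045, 0.0], [0.045, -0.999, -0.0], [0.0, 0.0, -1.0]]
force: [-0.1, 0.3, 0.8]
grip_width: 47.6
```

Emit:
step_arm(increments=[0,0,40,0,0,0,50,0,0,0,50,0,0,20,45,0.11,4,37,15,0.11])

```text
clock: 4.85
position: [486.3, 160.2, 249.4]
tool_rot: [[0.965, 0.262, 0.004], [0.262, -0.965, -0.001], [0.004, 0.002, -1.0]]
force: [0.2, 0.6, -1.5]
grip_width: 47.3
```

Emit:
step_arm(increments=[4,45,0,0.11,4,45,0,0,5,45,0,0,4,13,0,0,0,0,0,0])

```text
clock: 5.48
position: [501.9, 308.8, 246.1]
tool_rot: [[0.93, 0.367, -0.001], [0.367, -0.93, 0.0], [-0.001, -0.0, -1.0]]
force: [-0.8, 0.1, -0.5]
grip_width: 47.1
```

```bash
python3 w.py w2.png; python3 - <<'E'
from h import *
cap('scene','s1.png')
E
```

```text
[502.3 307.7 246.3] 5.525 [ 0.6 -1.1  0.1] 47.28674828482022 [ 0.1  0.4 -0.9  1.5  0.3  1.4 -2. ]
[571.3 337.3 408.1] 292.30031977801013 [[319.5 243.7]
 [318.8 216. ]
 [318.3 198.1]]
[315.8 136.9] [298 127  37  21 733] [548.4 328.4  72. ]
[426.8 162.7] [ 401  137   53   53 2182] [568.5 197.8  72. ]
[387.6 237.3] [367 222  35  38 707] [467. 200.  72.]
[316.3 244.3] [ 273  224   87   36 2418] [425.7 279.2  72. ]
[315.6 293.3] [284 288  65  14 656] [359.5 254.1  72. ]
```

View pics/w2.png

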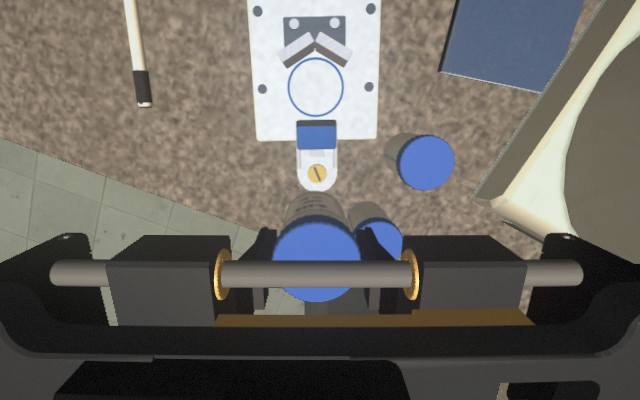

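```bash
python3 - <<'E'
from h import *
np.set_printoptions(precision=1,suppress=True)
c=cap('wrist')
im=c['img'];h=cv2.cvtColor(im,cv2.COLOR_RGB2HSV)
m=cv2.inRange(h,(100,60,60),(128,255,255));m[:55]=0;m[119:]=0;m[:,:285]=0;m[:,346:]=0
p=cv2.findNonZero(m);(e,ax,an)=cv2.fitEllipse(p);print(e,ax,an)
r=onz(c,*e,140);s=onz(c,317,173.5,141);print('ring',r,'screw',s,np.linalg.norm((r-s)[:2]),np.degrees(np.arctan2(*(r-s)[[1,0]])))
for q in((257,140),(378,137)):print(onz(c,*q,140))
L=onz(c,257,140,140);R=onz(c,378,137,140);d=L-R;print(np.linalg.norm(d),np.degrees(np.arctan2(-d[0],d[1])))
o=arm.observe();print(o['position'],np.degrees(np.arctan2(o['tool_rot'][1,0],o['tool_rot'][0,0])), proj(c,[s]))
E
```

```text
(312.34771728515625, 86.62821197509766) (54.367584228515625, 57.609275817871094) 178.67950439453125
ring [592.5 346.6 140. ] screw [523. 315. 141.] 76.29650620363027 24.48063937837792
[531.8 376.8 140. ]
[574.2 275.9 140. ]
109.50879638729518 22.806644483815088
[502.6 306.8 246.6] 21.365262907418312 [[317.  173.5]]
```

Emit:
step_arm(increments=[30,12,0,0.02,31,12.5,0,0,30,12.5,0,0,0,0,-20,0,0,0,-15,0])

```text
clock: 6.25
position: [592.6, 344.2, 210.1]
tool_rot: [[0.923, 0.384, -0.001], [0.384, -0.923, -0.001], [-0.001, 0.001, -1.0]]
force: [-0.4, 0.1, 0.0]
grip_width: 47.0
```

```bash
python3 - <<'E'
from h import *
np.set_printoptions(precision=1,suppress=True)
a=cap('scene');b=cap('side');o=arm.observe();print(o['position'])
x=np.vstack([cv2.resize(a['img'][175:270,170:300],(520,380),interpolation=cv2.INTER_CUBIC)])
y=cv2.resize(b['img'][70:165,270:370],(400,380),interpolation=cv2.INTER_CUBIC)
cv2.imwrite('pics/c3.png',cv2.resize(np.hstack([x,y]),(800,330))[:,:,::-1])
E
```

```text
[592.1 343.8 209.4]
```

View pics/c3.png

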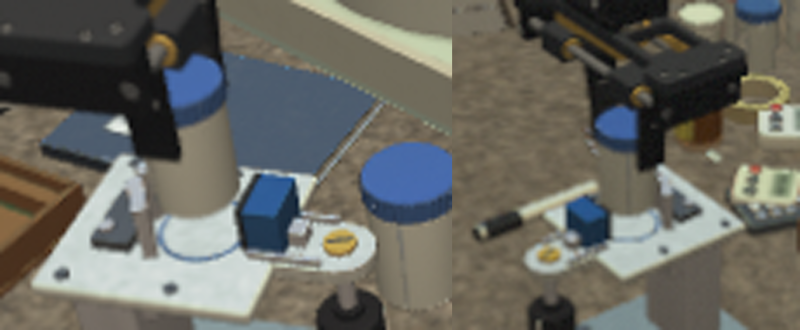

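Jar hangs centred over the ring in both views, so I'll lower and release it. That makes 7 pictures.

Emit:
step_arm(increments=[0.5,0,-10,0,0.5,0,-8,0,0,0,-3,0,0,0,0,0])

```text
clock: 6.85
position: [594.1, 345.4, 190.5]
tool_rot: [[0.923, 0.385, -0.0], [0.385, -0.923, -0.0], [-0.0, 0.0, -1.0]]
force: [0.2, -0.7, -0.7]
grip_width: 47.1
```

Emit:
step_arm(increments=[0,0,-1,0,0,0,0,0])

```text
clock: 7.1
position: [594.1, 345.5, 189.7]
tool_rot: [[0.923, 0.385, 0.0], [0.385, -0.923, -0.0], [0.0, 0.0, -1.0]]
force: [-0.8, 0.3, -0.6]
grip_width: 47.0
```

Emit:
step_arm(increments=[0,0,-1.5,0,0,0,0,0])

```text
clock: 7.35
position: [594.1, 345.4, 187.9]
tool_rot: [[0.923, 0.385, -0.0], [0.385, -0.923, -0.0], [-0.0, 0.0, -1.0]]
force: [-0.2, -0.6, -0.4]
grip_width: 47.1
```

Emit:
step_arm(increments=[0,0,-1,0,0,0,0,0])

```text
clock: 7.6
position: [594.1, 345.4, 187.0]
tool_rot: [[0.923, 0.385, -0.0], [0.385, -0.923, -0.0], [-0.0, 0.0, -1.0]]
force: [-0.5, -0.0, -0.6]
grip_width: 47.1
```

Emit:
step_arm(increments=[0,0,-0.7,0,0,0,0,0])

```text
clock: 7.85
position: [594.3, 345.5, 186.7]
tool_rot: [[0.923, 0.385, 0.001], [0.385, -0.923, 0.0], [0.001, 0.0, -1.0]]
force: [-0.0, -0.2, 2.1]
grip_width: 47.2
```

Emit:
step_arm(increments=[0,0,0,0,0,0,0,0,0,0,0,0,0,0,0,0], gripper=-1)

```text
clock: 8.35
position: [594.1, 345.4, 186.3]
tool_rot: [[0.923, 0.385, -0.0], [0.385, -0.923, -0.0], [-0.0, 0.0, -1.0]]
force: [-0.2, 0.5, -0.7]
grip_width: 79.3
```

Emit:
step_arm(increments=[0,0,20,0,0,0,30,0,-37,-15,20,0,-46,-19,0,0,-46,-19,0,0])

```text
clock: 8.98
position: [463.9, 292.7, 257.9]
tool_rot: [[0.923, 0.385, 0.002], [0.385, -0.923, 0.001], [0.002, 0.0, -1.0]]
force: [-0.5, -0.0, 1.6]
grip_width: 87.2
```

```bash
python3 w.py w3.png
```

```text
[458.1 291.6 256.9] 9.025 [-1.7  3.4 -0.6] 86.71230350584104 [ 0.2  0.3 -1.   1.6  0.2  1.4 -2. ]
[532.4 322.3 420.1] 292.30031977801013 [[315.5 251.4]
 [315.8 222.7]
 [316.  204. ]]
[317.8  20.7] [ 283    0   69   49 2701] [623.2 358.   72. ]
[316.9  89.6] [299  81  37  17 518] [558.4 332.   72. ]
[425.2 130.1] [ 400  106   52   48 1950] [566.3 198.2  72. ]
[375.2 212.1] [ 352  191   48   43 1613] [452.8 208.4  72. ]
```

View pics/w3.png

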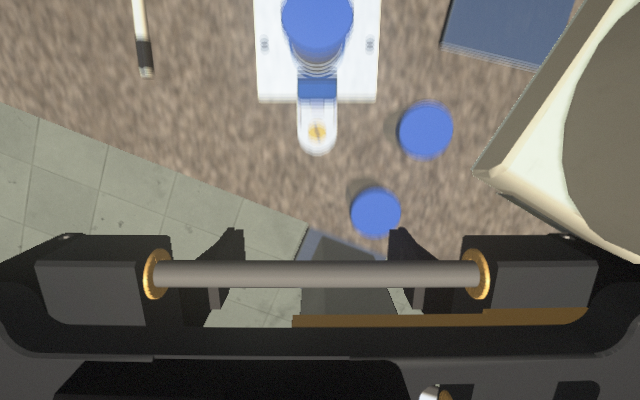

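Jar stands upright on the ring, lid at (317,20). Moves only turn about z, so to get the tilt I'll drive to the arm's wrist limit, high up in free space, and see what the tool does there.

Emit:
step_arm(increments=[0,0,60,0.08,0,0,60,0.08,0,0,60,0,0,0,60,0,0,0,60,0])

```text
clock: 9.65
position: [465.1, 291.7, 555.0]
tool_rot: [[0.85, 0.526, 0.0], [0.526, -0.85, 0.002], [0.001, -0.002, -1.0]]
force: [1.8, 0.1, 0.9]
grip_width: 86.8
```

Emit:
step_arm(increments=[0,0,60,0,0,0,60,0,0,0,60,0,0,0,60,0,0,0,60,0])

```text
clock: 10.28
position: [464.1, 293.4, 570.3]
tool_rot: [[0.849, 0.529, 0.011], [0.529, -0.848, -0.021], [-0.002, 0.024, -1.0]]
force: [-0.1, 0.8, -0.7]
grip_width: 87.1
```

```bash
python3 -c "
from h import *
np.set_printoptions(precision=2,suppress=True)
o=arm.observe();print(o['position'],o['joints'],o['tool_rot'])"
```

```text
[464.06 293.38 570.25] [-0.93  0.26  0.42  0.84 -0.09  2.06 -1.59] [[ 0.85  0.53  0.01]
 [ 0.53 -0.85 -0.02]
 [-0.    0.02 -1.  ]]
```

Emit:
step_arm(increments=[0,0,62,0,0,0,62,0,0,0,62,0,0,0,62,0,0,0,62,0])

```text
clock: 10.9
position: [439.4, 272.7, 689.3]
tool_rot: [[0.821, 0.529, 0.217], [0.518, -0.848, 0.106], [0.24, 0.025, -0.97]]
force: [-0.1, -0.6, 0.2]
grip_width: 87.1
```

Emit:
step_arm(increments=[34,22,45,0,34,22,45,0,34,22,45,0,34,22,45,0,34,22,45,0])

```text
clock: 11.52
position: [553.5, 345.3, 733.3]
tool_rot: [[0.76, 0.529, 0.378], [0.487, -0.848, 0.207], [0.43, 0.027, -0.902]]
force: [2.4, 26.1, 27.8]
grip_width: 86.8
```

```bash
python3 -c "
from h import *
np.set_printoptions(precision=2,suppress=True)
o=arm.observe();print(o['position'],o['joints'],o['tool_rot'])"
```

```text
[553.52 345.26 733.3 ] [-0.76  0.51  0.71  0.16 -0.52  2.06 -1.56] [[ 0.76  0.53  0.38]
 [ 0.49 -0.85  0.21]
 [ 0.43  0.03 -0.9 ]]
```

Emit:
step_arm(increments=[0,0,0,0])

```text
clock: 11.65
position: [555.8, 344.5, 730.2]
tool_rot: [[0.764, 0.524, 0.376], [0.486, -0.851, 0.2], [0.425, 0.029, -0.905]]
force: [0.1, 0.0, 0.6]
grip_width: 86.9
```

Emit:
step_arm(increments=[-26,-17,50,0,-26,-17,50,0,-26,-17,50,0,-26,-17,50,0])

```text
clock: 12.15
position: [472.4, 286.5, 845.8]
tool_rot: [[0.677, 0.529, 0.512], [0.441, -0.848, 0.293], [0.589, 0.027, -0.807]]
force: [-0.8, 1.1, 0.2]
grip_width: 87.3
```

```bash
python3 -c "
from h import *
np.set_printoptions(precision=2,suppress=True)
o=arm.observe();print(o['position'],o['joints'],o['tool_rot'],o['force'])"
```

```text
[472.43 286.45 845.81] [-0.8   0.31  0.53  0.16 -0.29  2.06 -1.57] [[ 0.68  0.53  0.51]
 [ 0.44 -0.85  0.29]
 [ 0.59  0.03 -0.81]] [-0.78  1.1   0.22]
```

Emit:
step_arm(increments=[-26,-17,50,0,-26,-17,50,0])

```text
clock: 12.4
position: [429.5, 255.4, 892.2]
tool_rot: [[0.629, 0.528, 0.57], [0.413, -0.849, 0.331], [0.659, 0.027, -0.752]]
force: [-0.1, 0.8, 0.0]
grip_width: 87.1
```

Emit:
step_arm(increments=[0,0,0,0])

```text
clock: 12.52
position: [428.5, 253.9, 893.5]
tool_rot: [[0.628, 0.528, 0.572], [0.411, -0.849, 0.332], [0.661, 0.026, -0.75]]
force: [0.5, 0.7, 0.0]
grip_width: 87.1
```

Emit:
step_arm(increments=[-26,-17,45,0,-13,-8,20,0,0,0,0,0])

```text
clock: 12.9
position: [400.2, 234.8, 919.9]
tool_rot: [[0.595, 0.528, 0.606], [0.392, -0.849, 0.354], [0.702, 0.027, -0.712]]
force: [0.6, 0.5, 0.2]
grip_width: 86.9
```

Emit:
step_arm(increments=[5,3,-45,-0.03,5,3,-45,-0.03,5,3,-45,-0.03,5,3,-45,-0.03,5,3,-45,-0.02])

```text
clock: 13.52
position: [408.3, 232.2, 771.6]
tool_rot: [[0.674, 0.417, 0.61], [0.278, -0.908, 0.313], [0.684, -0.042, -0.728]]
force: [1.8, -1.4, -0.4]
grip_width: 86.9
```

Emit:
step_arm(increments=[5,4,-50,0,5,4,-50,0,5,4,-50,0,5,4,-50,0,5,4,-50,0])

```text
clock: 14.15
position: [430.7, 250.4, 551.2]
tool_rot: [[0.673, 0.419, 0.61], [0.281, -0.907, 0.313], [0.684, -0.039, -0.728]]
force: [-0.1, 0.7, 0.1]
grip_width: 87.3
```

```bash
python3 -c "
from h import *
np.set_printoptions(precision=2,suppress=True)
o=arm.observe();print(o['position'],o['joints'],o['tool_rot'],o['force'])"
```

```text
[430.66 250.36 551.16] [-0.83 -0.5   0.04  1.74  0.25  1.17 -1.95] [[ 0.67  0.42  0.61]
 [ 0.28 -0.91  0.31]
 [ 0.68 -0.04 -0.73]] [-0.13  0.68  0.14]
```

Emit:
step_arm(increments=[12,9,-45,0,10,8,-45,0,8,7,-45,0,5,5,-45,0,0,3,-45,0])

```text
clock: 14.78
position: [465.8, 282.1, 325.6]
tool_rot: [[0.673, 0.419, 0.609], [0.282, -0.907, 0.312], [0.683, -0.039, -0.729]]
force: [0.5, 0.7, -0.9]
grip_width: 87.0
```

```bash
python3 -c "
from h import *
np.set_printoptions(precision=2,suppress=True)
o=arm.observe();print(o['position'],o['joints'],o['tool_rot'],o['force'])"
```

```text
[465.8  282.13 325.65] [-0.79 -0.42  0.03  2.17  0.33  0.69 -2.09] [[ 0.67  0.42  0.61]
 [ 0.28 -0.91  0.31]
 [ 0.68 -0.04 -0.73]] [ 0.55  0.71 -0.94]
```

Emit:
step_arm(increments=[5,4,-45,0,5,4,-45,0,5,4,-45,0,5,3,-40,0,0,0,-15,-0.05])

```text
clock: 15.4
position: [485.4, 295.0, 147.5]
tool_rot: [[0.675, 0.409, 0.614], [0.277, -0.912, 0.302], [0.684, -0.034, -0.729]]
force: [-0.0, 0.4, 1.8]
grip_width: 87.2
```

```bash
cat > v.py <<'E'
from h import *
import sys
np.set_printoptions(precision=2,suppress=True)
o=arm.observe();print(o['position'],o['joints'],o['tool_rot'],o['force'],o['grip_width'])
a=cap('scene');b=cap('side');w=cap('wrist')
x=cv2.resize(a['img'][170:310,190:380],(380,280),interpolation=cv2.INTER_CUBIC)
y=cv2.resize(b['img'][75:215,230:420],(380,280),interpolation=cv2.INTER_CUBIC)
cv2.imwrite('pics/'+sys.argv[1],np.vstack([np.hstack([x,y]),cv2.resize(w['img'][:270],(760,320))])[:,:,::-1])
E
python3 v.py v1.png
```

```text
[485.41 294.99 147.54] [-0.39 -0.13 -0.34  2.35  0.71  0.24 -2.55] [[ 0.68  0.41  0.61]
 [ 0.28 -0.91  0.3 ]
 [ 0.68 -0.03 -0.73]] [-0.04  0.36  1.79] 87.15953600126267
```

View pics/v1.png

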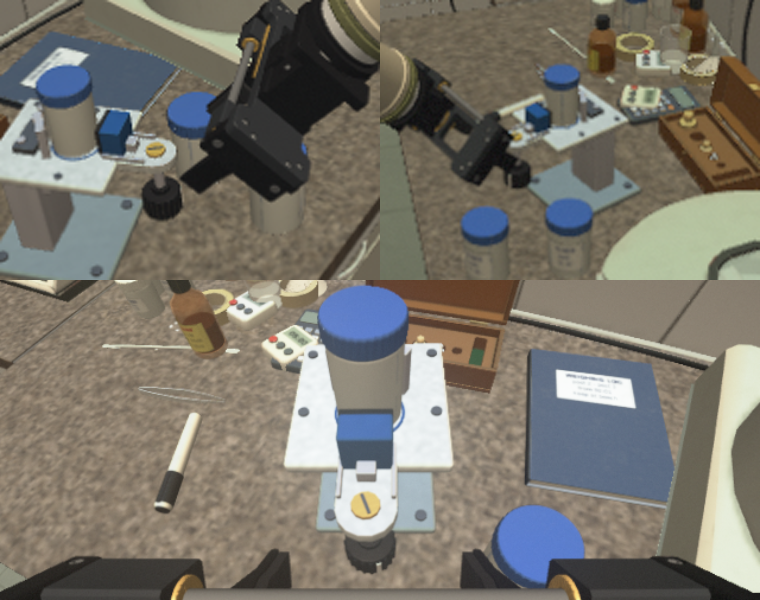

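Emit:
step_arm(increments=[5,3,-11,0.05,5,3,-12,0.05,4,2,-10,0,0,0,0,0])

```text
clock: 16.05
position: [500.9, 303.4, 118.8]
tool_rot: [[0.64, 0.497, 0.585], [0.341, -0.867, 0.364], [0.688, -0.033, -0.725]]
force: [-0.8, -0.9, 0.8]
grip_width: 86.9
```

```bash
python3 - <<'E'
from h import *
np.set_printoptions(precision=2,suppress=True)
o=arm.observe();print(o['position'],o['joints'],o['tool_rot'],o['force'],o['grip_width'])
w=cap('wrist','w4.png')
z=o['tool_rot'][:,2]
print(proj(w,[o['position'],o['position']+30*z,[524,316,80],[524,316,93],[524,316,67],[524,316,141]]))
h=cv2.cvtColor(w['img'],cv2.COLOR_RGB2HSV)
m=cv2.inRange(h,(15,120,100),(28,255,255));n,l,s,c=cv2.connectedComponentsWithStats(m)
for i in range(1,n):
    if s[i][4]>60:print(c[i],s[i],onz(w,*c[i],141))
b=cv2.inRange(h,(0,0,0),(180,255,45));n,l,s,c=cv2.connectedComponentsWithStats(b)
for i in range(1,n):
    if s[i][4]>300:print('k',c[i],s[i])
E
```

```text
[500.93 303.43 118.84] [-0.38 -0.03 -0.29  2.35  0.8   0.1  -2.5 ] [[ 0.64  0.5   0.59]
 [ 0.34 -0.87  0.36]
 [ 0.69 -0.03 -0.72]] [-0.75 -0.94  0.79] 86.89413502587776
[[317.68 243.51]
 [317.44 225.41]
 [319.77 227.06]
 [319.38 220.34]
 [320.12 233.12]
 [317.49 187.57]]
[183.07  25.41] [166   6  31  35 477] [607.89 497.33 141.  ]
[148.74 273.14] [142 249  21  50 283] [438.16 367.15 141.  ]
[478.74 274.23] [463 249  27  50 615] [519.67 221.54 141.  ]
[448.71 318.31] [ 292  307  297   20 4038] [492.76 227.91 141.  ]
[445.21 395.94] [439 392  14   8  80] [462.55 219.12 141.  ]
k [567.44  58.92] [467  28 173  56 425]
k [ 27.89 298.38] [   0  234   84  118 4261]
k [606.62 294.  ] [ 548  234   92  116 4191]
k [458.92 296.  ] [ 422  246   76   67 1671]
k [173.64 304.48] [ 135  250   76   77 2530]
k [235.13 380.07] [   53   357   358    43 13410]
k [576.64 390.14] [552 380  48  20 832]
k [458.49 390.48] [439 384  35  16 425]
```

Emit:
step_arm(increments=[9,5,-10,0,9,5,-10,0,6,4,-10,0,0,0,0,0])

```text
clock: 16.6
position: [523.7, 313.9, 101.5]
tool_rot: [[0.649, 0.501, 0.573], [0.346, -0.864, 0.365], [0.678, -0.039, -0.734]]
force: [0.1, 0.9, -0.4]
grip_width: 86.9
```

```bash
python3 - <<'E'
from h import *
np.set_printoptions(precision=2,suppress=True)
o=arm.observe();print(o['position'],o['joints'],o['tool_rot'][:,1:],o['force'],o['moment'],o['grip_width'])
E
```

```text
[523.71 313.9  101.48] [-0.65  0.05  0.01  2.31  0.91  0.07 -2.6 ] [[ 0.5   0.57]
 [-0.86  0.36]
 [-0.04 -0.73]] [ 0.14  0.88 -0.36] [-0.38  0.65  0.01] 86.91926208946266
```

Emit:
step_arm(increments=[0,0,0,0.12,0,0,0,0.12,0,0,0,0.1,0,0,-6,0,0,0,-6,0])

```text
clock: 17.23
position: [521.6, 301.3, 68.1]
tool_rot: [[0.631, 0.568, 0.529], [0.432, -0.823, 0.369], [0.645, -0.004, -0.764]]
force: [1.0, -0.3, -0.3]
grip_width: 87.2
```

```bash
python3 - <<'E'
from h import *
np.set_printoptions(precision=2,suppress=True)
o=arm.observe();print(o['position'],o['joints'],o['tool_rot'][:,1:],o['force'],o['moment'],o['grip_width'])
E
```

```text
[521.56 301.25  68.14] [-0.03  0.15 -0.58  2.28  1.09  0.07 -2.6 ] [[ 0.57  0.53]
 [-0.82  0.37]
 [-0.   -0.76]] [ 0.98 -0.32 -0.29] [ 0.18  0.92 -1.34] 87.1940951562143
```

Wrist joints 6 and 7 are at their limits in this pose. I'll back out and take the half-turned grasp, which puts joint 7 mid-range, by building the tilt again.

Emit:
step_arm(increments=[-12,-8,17,0,-15,-10,25,0,-15,-10,35,0,-10,-5,45,0,-10,-5,45,0])

```text
clock: 17.85
position: [507.2, 260.6, 123.8]
tool_rot: [[0.657, 0.522, 0.544], [0.422, -0.853, 0.307], [0.624, 0.028, -0.781]]
force: [-0.5, -1.3, -0.5]
grip_width: 87.2
```

Emit:
step_arm(increments=[-10,-5,50,0.05,-10,-5,50,0.1,-10,-5,40,0.15,0,0,20,0.18,0,0,0,0.18])

```text
clock: 18.48
position: [483.4, 241.1, 260.2]
tool_rot: [[0.274, 0.924, 0.267], [0.74, -0.38, 0.555], [0.614, 0.046, -0.788]]
force: [-0.2, -0.2, -0.4]
grip_width: 86.9
```

```bash
cat > o.py <<'E'
from h import *
np.set_printoptions(precision=2,suppress=True)
o=arm.observe();R=o['tool_rot'];print(o['clock'],o['position'],o['joints'],R,o['force'],o['grip_width'],'tilt',np.degrees(np.arccos(-R[2,2])),'psi',np.degrees(np.arctan2(R[1,2],R[0,2])))
E
python3 o.py
```

```text
18.475 [483.37 241.09 260.23] [ 0.18 -0.15 -0.38  2.05 -0.74  0.92 -0.21] [[ 0.27  0.92  0.27]
 [ 0.74 -0.38  0.55]
 [ 0.61  0.05 -0.79]] [-0.18 -0.24 -0.45] 86.88708015303554 tilt 37.9938299718291 psi 64.28214213352825
```

Emit:
step_arm(increments=[-10,0,35,0.18,-10,0,35,0.18,-10,0,35,0.18,-10,0,0,0.18,-10,0,0,0.18])

```text
clock: 19.1
position: [432.5, 240.7, 363.2]
tool_rot: [[-0.409, 0.872, -0.268], [0.677, 0.487, 0.551], [0.612, 0.044, -0.79]]
force: [0.4, 0.0, -0.5]
grip_width: 87.2
```

Emit:
step_arm(increments=[0,0,0,0.18,0,0,0,0.18,0,0,0,0.18,0,0,0,0.18,0,0,0,0.18])

```text
clock: 19.73
position: [432.6, 240.7, 362.6]
tool_rot: [[-0.785, 0.16, -0.598], [0.101, 0.986, 0.132], [0.611, 0.044, -0.79]]
force: [-0.3, 0.7, -0.7]
grip_width: 87.1
```

```bash
python3 o.py
```

```text
19.725 [432.64 240.66 362.59] [-0.05  0.46 -0.47  1.19 -0.26  2.03  0.84] [[-0.78  0.16 -0.6 ]
 [ 0.1   0.99  0.13]
 [ 0.61  0.04 -0.79]] [-0.31  0.7  -0.65] 87.08179847815505 tilt 37.79677788852982 psi 167.52666093224255
```

Emit:
step_arm(increments=[0,0,-25,0.15,0,0,-25,0.15,0,0,-20,0.15,0,0,0,0.15,0,0,0,0.12])

```text
clock: 20.35
position: [431.0, 240.6, 284.5]
tool_rot: [[-0.688, -0.459, -0.562], [-0.385, 0.888, -0.254], [0.615, 0.042, -0.787]]
force: [-0.8, 0.3, -1.4]
grip_width: 87.1
```

```bash
python3 o.py
```

```text
20.35 [430.99 240.56 284.49] [-0.51  0.53 -0.05  1.21 -0.07  2.06  1.48] [[-0.69 -0.46 -0.56]
 [-0.38  0.89 -0.25]
 [ 0.62  0.04 -0.79]] [-0.82  0.34 -1.41] 87.09247766037612 tilt 38.069828644682794 psi -155.71252551044202
```

Emit:
step_arm(increments=[0,0,62,0,0,0,62,0,0,0,62,0,0,0,62,0,0,0,62,0])

```text
clock: 20.98
position: [371.7, 227.3, 411.8]
tool_rot: [[-0.802, -0.446, -0.397], [-0.429, 0.893, -0.136], [0.415, 0.061, -0.908]]
force: [-0.1, -0.1, -0.6]
grip_width: 87.2
```

Emit:
step_arm(increments=[0,0,62,0,0,0,62,0,0,0,62,0,0,0,62,0,0,0,62,0])

```text
clock: 21.6
position: [343.5, 241.7, 513.8]
tool_rot: [[-0.874, -0.433, -0.222], [-0.445, 0.896, 0.006], [0.196, 0.104, -0.975]]
force: [0.6, 0.4, 0.4]
grip_width: 87.1
```

```bash
python3 o.py
```

```text
21.6 [343.53 241.73 513.82] [-0.2   0.06 -0.44  1.2  -0.13  2.06  1.34] [[-0.87 -0.43 -0.22]
 [-0.44  0.9   0.01]
 [ 0.2   0.1  -0.98]] [0.61 0.45 0.38] 87.12463992243956 tilt 12.80956894798115 psi 178.42330897291353
```

Emit:
step_arm(increments=[20,10,55,0.15,20,10,55,0.15,20,10,55,0,20,10,55,0,20,10,55,0])

```text
clock: 22.22
position: [411.8, 292.3, 587.6]
tool_rot: [[-0.776, -0.629, -0.055], [-0.631, 0.77, 0.096], [-0.018, 0.11, -0.994]]
force: [0.5, -0.6, -0.0]
grip_width: 87.1
```

Emit:
step_arm(increments=[20,10,55,0,20,10,55,0,20,10,55,0,20,10,55,0,20,10,55,0])

```text
clock: 22.85
position: [469.1, 332.3, 678.6]
tool_rot: [[-0.768, -0.629, 0.123], [-0.592, 0.77, 0.24], [-0.246, 0.111, -0.963]]
force: [0.0, -0.6, 0.7]
grip_width: 87.0
```

```bash
python3 o.py
```

```text
22.85 [469.1  332.26 678.59] [-0.68  0.29  0.11  0.55 -0.19  2.06  1.56] [[-0.77 -0.63  0.12]
 [-0.59  0.77  0.24]
 [-0.25  0.11 -0.96]] [ 0.05 -0.63  0.67] 87.02532778461652 tilt 15.660650177200287 psi 62.81241719005616
```

Emit:
step_arm(increments=[0,0,60,0.13,0,0,60,0.12,5,3,60,0,5,3,60,0,0,0,60,0])

```text
clock: 23.48
position: [428.2, 329.4, 781.0]
tool_rot: [[-0.564, -0.794, 0.226], [-0.683, 0.603, 0.413], [-0.464, 0.079, -0.882]]
force: [-0.2, 0.6, -0.2]
grip_width: 87.2
```

Emit:
step_arm(increments=[-10,-6,60,0,-20,-12,55,0,-24,-16,52,0])

```text
clock: 23.85
position: [355.8, 294.9, 845.5]
tool_rot: [[-0.534, -0.789, 0.302], [-0.629, 0.61, 0.482], [-0.565, 0.067, -0.822]]
force: [-0.0, 0.3, 0.1]
grip_width: 87.1
```

```bash
python3 o.py
```

```text
23.85 [355.75 294.94 845.54] [-0.64  0.09  0.02  0.41 -0.25  2.06  1.66] [[-0.53 -0.79  0.3 ]
 [-0.63  0.61  0.48]
 [-0.56  0.07 -0.82]] [-0.    0.28  0.12] 87.06030463971125 tilt 34.67078833640797 psi 57.8863599825589
```

Emit:
step_arm(increments=[-10,-8,58,0.15,-15,-10,58,0,-15,-10,58,0])

```text
clock: 24.22
position: [311.0, 279.1, 892.3]
tool_rot: [[-0.452, -0.83, 0.327], [-0.608, 0.555, 0.567], [-0.652, 0.058, -0.756]]
force: [-0.4, -0.7, 0.4]
grip_width: 86.8
```

```bash
python3 o.py
```

```text
24.225 [311.04 279.12 892.33] [-0.48  0.04 -0.15  0.35 -0.3   2.06  1.67] [[-0.45 -0.83  0.33]
 [-0.61  0.56  0.57]
 [-0.65  0.06 -0.76]] [-0.43 -0.74  0.38] 86.7527572722696 tilt 40.90118314355162 psi 60.03552444524326
```

Emit:
step_arm(increments=[24,2,-30,-0.05,24,2,-35,-0.07,24,2,-35,-0.07,24,2,-35,-0.07,24,2,-35,-0.07])

```text
clock: 24.85
position: [432.4, 289.4, 721.5]
tool_rot: [[-0.626, -0.605, 0.492], [-0.427, 0.794, 0.432], [-0.652, 0.06, -0.756]]
force: [0.4, -0.3, -0.4]
grip_width: 87.4
```

Emit:
step_arm(increments=[24,2,-38,-0.07,24,2,-38,-0.07,5,2,-40,-0.07,0,2,-45,0,0,2,-45,0])

```text
clock: 25.48
position: [485.3, 300.3, 515.2]
tool_rot: [[-0.702, -0.428, 0.57], [-0.288, 0.902, 0.322], [-0.651, 0.062, -0.756]]
force: [-0.2, -0.6, 1.1]
grip_width: 86.9
```

```bash
python3 o.py
```

```text
25.475 [485.31 300.29 515.25] [-0.32 -0.32 -0.27  1.68 -0.02  1.05  1.38] [[-0.7  -0.43  0.57]
 [-0.29  0.9   0.32]
 [-0.65  0.06 -0.76]] [-0.16 -0.55  1.13] 86.9332046780853 tilt 40.870262782074256 psi 29.496929918436603
```

Emit:
step_arm(increments=[0,-1,-45,-0.07,0,-1,-45,-0.07,0,-1,-45,-0.07,0,0,-45,-0.07,0,0,-45,-0.07])

```text
clock: 26.1
position: [485.7, 298.0, 290.5]
tool_rot: [[-0.758, -0.09, 0.646], [-0.028, 0.994, 0.106], [-0.651, 0.063, -0.756]]
force: [0.0, 0.1, 0.2]
grip_width: 87.3
```

Emit:
step_arm(increments=[0,0,-45,0,0,0,-45,0,0,0,-40,0,0,0,0,0])

```text
clock: 26.6
position: [485.1, 296.8, 157.9]
tool_rot: [[-0.762, -0.092, 0.641], [-0.033, 0.994, 0.104], [-0.647, 0.058, -0.76]]
force: [0.6, -0.6, 0.2]
grip_width: 87.0
```

```bash
python3 o.py
```

```text
26.6 [485.08 296.79 157.94] [ 0.   -0.06 -0.87  2.22  0.83  0.55  0.13] [[-0.76 -0.09  0.64]
 [-0.03  0.99  0.1 ]
 [-0.65  0.06 -0.76]] [ 0.55 -0.59  0.15] 87.0046246445661 tilt 40.49452358895935 psi 9.190099868030194
```

Emit:
step_arm(increments=[0,7,-10,0,6,8,-15,0,6,0,-18,0,0,0,0,0])

```text
clock: 27.1
position: [498.5, 312.5, 117.4]
tool_rot: [[-0.76, -0.092, 0.643], [-0.032, 0.994, 0.104], [-0.649, 0.058, -0.759]]
force: [-0.8, -0.5, -0.7]
grip_width: 87.3
```

Emit:
step_arm(increments=[8,1,-9,0,8,1,-9,0,8,1,-10,0,4,1,-5,0,0,0,0,0])

```text
clock: 27.72
position: [526.1, 316.7, 84.3]
tool_rot: [[-0.76, -0.093, 0.644], [-0.033, 0.994, 0.104], [-0.65, 0.058, -0.758]]
force: [0.6, -0.0, 0.8]
grip_width: 87.2
```

```bash
python3 o.py; python3 v.py v2.png
```

```text
27.725 [526.1  316.72  84.33] [-0.06  0.24 -0.84  2.19  1.34  0.62 -0.28] [[-0.76 -0.09  0.64]
 [-0.03  0.99  0.1 ]
 [-0.65  0.06 -0.76]] [ 0.63 -0.03  0.8 ] 87.18100132090821 tilt 40.703873477035685 psi 9.215833618512097
[526.1  316.72  84.33] [-0.06  0.24 -0.84  2.19  1.34  0.62 -0.28] [[-0.76 -0.09  0.64]
 [-0.03  0.99  0.1 ]
 [-0.65  0.06 -0.76]] [ 0.63 -0.03  0.8 ] 87.18100132090821
```

View pics/v2.png

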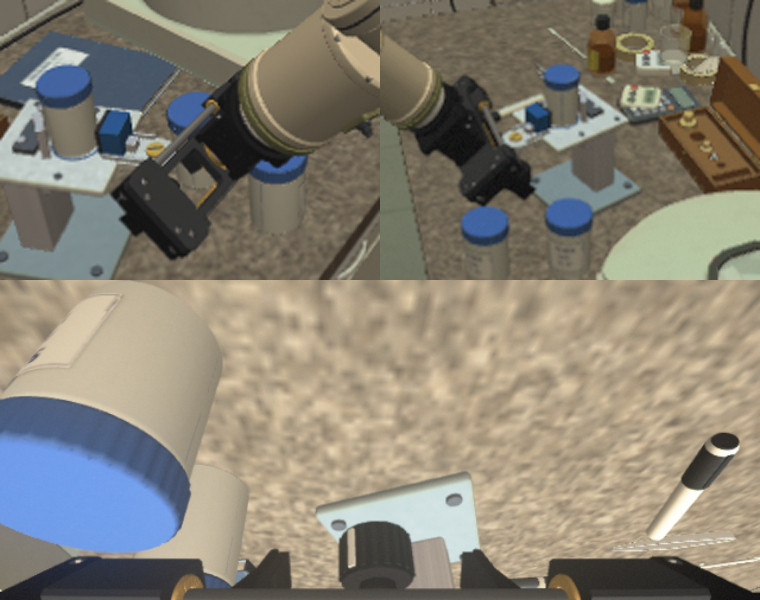

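Emit:
step_arm(increments=[2,0.5,-4,0,1,0,-2,0,0,0,0,0])

```text
clock: 28.25
position: [528.6, 316.9, 77.0]
tool_rot: [[-0.76, -0.093, 0.643], [-0.033, 0.994, 0.105], [-0.649, 0.058, -0.759]]
force: [-1.6, -0.4, -0.4]
grip_width: 87.2
```

Emit:
step_arm(increments=[0,0,0,0,0,0,0,0,0,0,0,0,0,0,0,0,0,0,0,0], gripper=1, force=15)

```text
clock: 28.88
position: [528.7, 317.0, 77.4]
tool_rot: [[-0.76, -0.093, 0.643], [-0.033, 0.994, 0.105], [-0.649, 0.058, -0.759]]
force: [0.3, 0.8, -1.2]
grip_width: 44.9
```

```bash
python3 o.py;python3 -c "
from h import *
print(arm.observe()['moment'])"
```

```text
28.875 [528.71 317.04  77.4 ] [-0.07  0.26 -0.84  2.18  1.37  0.62 -0.31] [[-0.76 -0.09  0.64]
 [-0.03  0.99  0.1 ]
 [-0.65  0.06 -0.76]] [ 0.34  0.82 -1.19] 44.900317128732844 tilt 40.664488703320764 psi 9.246934504467353
[-0.04526022  0.6602869  -0.00108752]
```

Emit:
step_arm(increments=[0,0,0,0,0,0,0,0,0,0,0,0])

```text
clock: 29.25
position: [528.6, 317.7, 77.5]
tool_rot: [[-0.76, -0.094, 0.643], [-0.034, 0.994, 0.106], [-0.649, 0.059, -0.759]]
force: [2.1, 4.2, -2.7]
grip_width: 36.1
```

```bash
python3 o.py
```

```text
29.25 [528.58 317.7   77.46] [-0.07  0.27 -0.84  2.18  1.37  0.62 -0.31] [[-0.76 -0.09  0.64]
 [-0.03  0.99  0.11]
 [-0.65  0.06 -0.76]] [ 2.12  4.25 -2.72] 36.06265399470941 tilt 40.66536701018299 psi 9.349249678255743
```

Emit:
step_arm(increments=[0,0.5,0,0,0,0,0,0], force=35)

```text
clock: 29.5
position: [528.6, 317.7, 77.4]
tool_rot: [[-0.76, -0.094, 0.643], [-0.034, 0.994, 0.105], [-0.649, 0.058, -0.758]]
force: [-0.1, 3.2, -0.6]
grip_width: 34.9
```

Emit:
step_arm(increments=[-0.2,0.8,0,0.16,-0.3,0.75,0,0.16,0,0,0,0])

```text
clock: 29.88
position: [528.1, 319.2, 77.7]
tool_rot: [[-0.71, -0.404, 0.577], [-0.273, 0.913, 0.304], [-0.65, 0.059, -0.758]]
force: [-3.2, 4.1, 2.2]
grip_width: 35.2
```

```bash
echo "print('M',o['moment'])">>o.py; python3 o.py
```

```text
29.875 [528.06 319.19  77.71] [ 0.09  0.2  -0.81  2.24  1.4   0.26  0.01] [[-0.71 -0.4   0.58]
 [-0.27  0.91  0.3 ]
 [-0.65  0.06 -0.76]] [-3.2   4.13  2.2 ] 35.15505141425986 tilt 40.711273493642686 psi 27.820982876052014
M [-0.03  0.6   0.88]
```

Emit:
step_arm(increments=[0,0,0,0,0,0,0,0,0,0,0,0], gripper=-0.3)

```text
clock: 30.25
position: [528.3, 318.7, 77.2]
tool_rot: [[-0.711, -0.4, 0.578], [-0.27, 0.914, 0.301], [-0.649, 0.058, -0.759]]
force: [0.2, -0.2, 0.5]
grip_width: 54.2
```

Emit:
step_arm(increments=[0.1,-0.2,0,-0.17,0.3,-0.8,0,-0.17,0.2,-0.8,0,-0.17,0,-0.8,0,-0.17,-0.2,-0.8,0,-0.17])

```text
clock: 30.88
position: [528.1, 315.7, 77.2]
tool_rot: [[-0.671, 0.427, 0.607], [0.359, 0.903, -0.239], [-0.649, 0.057, -0.758]]
force: [0.9, 1.0, -0.4]
grip_width: 56.7
```

```bash
python3 o.py
```

```text
30.875 [528.13 315.67  77.22] [-0.29  0.48 -0.81  1.95  1.22  1.15 -0.65] [[-0.67  0.43  0.61]
 [ 0.36  0.9  -0.24]
 [-0.65  0.06 -0.76]] [ 0.85  1.02 -0.4 ] 56.690515393891026 tilt 40.674056931221806 psi -21.474624651825813
M [0.37 0.54 0.03]
```

Emit:
step_arm(increments=[0,0,0,0,0,0,0,0,0,0,0,0,0,0,0,0], gripper=1, force=35)

```text
clock: 31.38
position: [528.8, 314.7, 77.4]
tool_rot: [[-0.673, 0.422, 0.608], [0.355, 0.905, -0.235], [-0.649, 0.058, -0.758]]
force: [1.7, 0.2, -3.1]
grip_width: 35.5
```

Emit:
step_arm(increments=[0.2,0.8,0,0.17,0.1,0.9,0,0.17,0,0.9,0,0.17,-0.2,0.8,0,0.17,-0.3,0.8,0,0.17])

```text
clock: 32.0
position: [528.3, 319.4, 77.8]
tool_rot: [[-0.708, -0.407, 0.577], [-0.276, 0.912, 0.305], [-0.65, 0.057, -0.758]]
force: [24.8, 16.1, -34.8]
grip_width: 35.5
```

```bash
cat > j.py <<'E'
from h import *
np.set_printoptions(precision=2,suppress=True)
o=arm.observe();print('force',o['force'],'M',o['moment'],o['grip_width'])
for n,(x0,x1,y0,y1) in(('scene',(236,258,220,252)),('side',(298,322,122,150))):
    c=cap(n);h=cv2.cvtColor(c['img'],cv2.COLOR_RGB2HSV)
    m=cv2.inRange(h,(100,120,40),(128,255,255));k=np.zeros_like(m);k[y0:y1,x0:x1]=m[y0:y1,x0:x1]
    M=cv2.moments(k,True);p=(M['m10']/M['m00'],M['m01']/M['m00']);P=onz(c,*p,160);d=P[:2]-[593.8,344.5]
    print(n,M['m00'],np.array(p),'stage x',d@[.924,.383],'y',d@[-.383,.924])
E
python3 o.py; python3 j.py
```

```text
32.0 [528.27 319.36  77.85] [ 0.12  0.2  -0.84  2.24  1.4   0.27  0.02] [[-0.71 -0.41  0.58]
 [-0.28  0.91  0.3 ]
 [-0.65  0.06 -0.76]] [ 24.82  16.06 -34.78] 35.531791427138224 tilt 40.738800242449734 psi 27.82373033402581
M [-0.31  0.71  0.21]
force [ 24.82  16.06 -34.78] M [-0.31  0.71  0.21] 35.531791427138224
scene 271.0 [243.98 235.25] stage x -36.44863425555755 y 4.493807434892529
side 118.0 [310.51 132.33] stage x -32.68386505453013 y 2.056070382609505
```

Emit:
step_arm(increments=[0,0,0,0])

```text
clock: 32.22
position: [528.3, 319.4, 77.7]
tool_rot: [[-0.71, -0.402, 0.578], [-0.272, 0.914, 0.301], [-0.65, 0.057, -0.758]]
force: [-5.4, -1.5, 4.9]
grip_width: 35.4
```

```bash
python3 j.py
```

```text
force [-5.44 -1.51  4.92] M [-0.84  0.49  0.23] 35.414831339397836
scene 271.0 [243.94 235.26] stage x -36.379781627303494 y 4.516111651664488
side 115.0 [310.43 132.26] stage x -32.669623949374696 y 2.458479461717486
```

Emit:
step_arm(increments=[0,0,0,0,0,0,0,0,0,0,0,0], gripper=-0.3)

```text
clock: 32.7
position: [528.5, 319.9, 77.4]
tool_rot: [[-0.711, -0.401, 0.578], [-0.271, 0.914, 0.302], [-0.649, 0.058, -0.759]]
force: [-0.1, 0.2, 0.6]
grip_width: 53.9
```

Emit:
step_arm(increments=[0.3,-0.8,0,-0.17,0.2,-0.8,0,-0.17,0,-0.9,0,-0.17,-0.1,-0.9,0,-0.17,-0.2,-0.8,0,-0.17])

```text
clock: 33.33
position: [528.1, 315.8, 77.2]
tool_rot: [[-0.671, 0.427, 0.607], [0.359, 0.903, -0.238], [-0.649, 0.058, -0.759]]
force: [0.2, 0.4, 0.2]
grip_width: 56.6
```

Emit:
step_arm(increments=[0,0,0,0,0,0,0,0,0,0,0,0,0,0,0,0], gripper=1)

```text
clock: 33.83
position: [528.8, 314.7, 77.4]
tool_rot: [[-0.673, 0.422, 0.608], [0.355, 0.905, -0.235], [-0.649, 0.058, -0.758]]
force: [2.0, 0.6, -2.0]
grip_width: 35.3
```

```bash
python3 o.py
```

```text
33.825 [528.8  314.74  77.37] [-0.28  0.48 -0.83  1.95  1.23  1.15 -0.64] [[-0.67  0.42  0.61]
 [ 0.35  0.9  -0.24]
 [-0.65  0.06 -0.76]] [ 2.03  0.61 -1.97] 35.30032801891765 tilt 40.68317453266472 psi -21.136136695468487
M [0.28 0.73 0.21]
```

Emit:
step_arm(increments=[0.15,0.4,0,0.08,0.1,0.4,0,0.08,0.1,0.4,0,0.08,0.05,0.4,0,0.08,0,0.4,0,0.08])

```text
clock: 34.45
position: [529.1, 317.0, 77.4]
tool_rot: [[-0.758, 0.034, 0.652], [0.063, 0.998, 0.022], [-0.649, 0.058, -0.758]]
force: [9.2, 2.5, -6.6]
grip_width: 34.9
```

```bash
python3 o.py; python3 j.py
```

```text
34.45 [529.14 316.98  77.39] [-0.09  0.32 -0.88  2.14  1.35  0.78 -0.4 ] [[-0.76  0.03  0.65]
 [ 0.06  1.    0.02]
 [-0.65  0.06 -0.76]] [ 9.16  2.49 -6.61] 34.94842515590013 tilt 40.682177893564706 psi 1.9021824066641078
M [0.4  0.27 0.31]
force [ 9.16  2.49 -6.61] M [0.4  0.27 0.31] 34.94842515590013
scene 269.0 [242.97 235.2 ] stage x -34.60593677296658 y 4.669866157104986
side 116.0 [311.18 132.23] stage x -30.978179672062613 y 1.3610241562018395
```

Emit:
step_arm(increments=[0,0.4,0,0.08,0,0.4,0,0.08,-0.05,0.4,0,0.08])

```text
clock: 34.92
position: [529.0, 318.3, 77.4]
tool_rot: [[-0.751, -0.204, 0.628], [-0.119, 0.977, 0.176], [-0.649, 0.058, -0.758]]
force: [9.8, 4.8, -9.5]
grip_width: 35.7
```

```bash
python3 o.py; python3 j.py
```

```text
34.925 [528.95 318.35  77.43] [ 0.03  0.25 -0.87  2.21  1.41  0.51 -0.22] [[-0.75 -0.2   0.63]
 [-0.12  0.98  0.18]
 [-0.65  0.06 -0.76]] [ 9.81  4.85 -9.49] 35.73994618993567 tilt 40.67837033427787 psi 15.665555029965923
M [0.17 0.34 0.08]
force [ 9.81  4.85 -9.49] M [0.17 0.34 0.08] 35.73994618993567
scene 264.0 [242.59 235.13] stage x -33.84961743315168 y 4.6150158266542505
side 116.0 [311.28 132.09] stage x -30.373693511353945 y 1.7790846325474998
```

```bash
cat > t.py <<'E'
from h import *
np.set_printoptions(precision=2,suppress=True)
S=[]
for i in range(6):
    c=cap('scene'); o=arm.observe(); S.append(np.r_[o['force'],o['moment']])
S=np.array(S);m=S.mean(0);z=o['tool_rot'][:,2];print(o['clock'],m,S.std(0),np.degrees(np.arctan2(z[1],z[0])),o['grip_width'])
for L in(0,.1,.2,.25): r=L*z; print(L,'tau',m[5]-(r[0]*m[1]-r[1]*m[0]),end=' ')
h=cv2.cvtColor(c['img'],cv2.COLOR_RGB2HSV);m=cv2.inRange(h,(100,120,40),(128,255,255))
def cen(x0,x1,y0,y1):
    k=np.zeros_like(m);k[y0:y1,x0:x1]=m[y0:y1,x0:x1];M=cv2.moments(k,True);return np.array([M['m10']/M['m00'],M['m01']/M['m00']])
print('\njaw',cen(236,258,220,252),'lid',cen(205,237,198,222))
E
python3 t.py
```

```text
35.325 [ 4.33  3.04 -5.47 -0.01  0.66  0.17] [0.63 0.79 1.4  0.09 0.02 0.08] 15.522365377121151 35.263147444262536
0 tau 0.17197681794027075 0.1 tau 0.05676638558573403 0.2 tau -0.05844404676880269 0.25 tau -0.1160492629460711 
jaw [242.59 235.13] lid [220.36 211.43]
```

Emit:
step_arm(increments=[0,0.4,0,0.08,-0.1,0.4,0,0.08,-0.1,0.4,0,0.08])

```text
clock: 35.7
position: [528.6, 319.7, 77.5]
tool_rot: [[-0.701, -0.431, 0.568], [-0.294, 0.901, 0.32], [-0.649, 0.057, -0.758]]
force: [2.0, 3.9, -8.3]
grip_width: 35.2
```

```bash
python3 t.py
```

```text
36.0 [-3.55  0.65  0.35 -0.34  0.98  0.04] [1.35 2.68 1.51 0.34 0.12 0.32] 29.15894045586401 35.535994250331335
0 tau 0.03687032244567079 0.1 tau -0.11283359362974604 0.2 tau -0.2625375097051629 0.25 tau -0.33738946774287126 
jaw [242.29 235.12] lid [220.33 211.36]
```

Emit:
step_arm(increments=[0,0,0,0,0,0,0,0,0,0,0,0], gripper=-0.3)

```text
clock: 36.38
position: [528.9, 320.2, 77.5]
tool_rot: [[-0.702, -0.428, 0.568], [-0.292, 0.902, 0.319], [-0.649, 0.058, -0.758]]
force: [-0.9, -0.2, -0.9]
grip_width: 53.9
```

Emit:
step_arm(increments=[0.3,-0.9,0,-0.18,0.2,-0.9,0,-0.17,0,-0.9,0,-0.17,-0.1,-0.9,0,-0.17,-0.2,-0.8,0,-0.17])

```text
clock: 37.0
position: [528.5, 315.9, 77.4]
tool_rot: [[-0.678, 0.408, 0.611], [0.345, 0.911, -0.226], [-0.649, 0.058, -0.758]]
force: [0.7, -0.3, 0.2]
grip_width: 56.6
```

Emit:
step_arm(increments=[0,0,0,0,0,0,0,0,0,0,0,0,0,0,0,0], gripper=1, force=45)

```text
clock: 37.5
position: [529.2, 314.7, 77.4]
tool_rot: [[-0.68, 0.404, 0.613], [0.342, 0.913, -0.223], [-0.649, 0.058, -0.758]]
force: [1.9, -0.5, -2.7]
grip_width: 34.7
```

Emit:
step_arm(increments=[0.15,0.4,0,0.08,0.1,0.4,0,0.08,0.1,0.4,0,0.08])

```text
clock: 37.88
position: [529.5, 316.1, 77.4]
tool_rot: [[-0.742, 0.173, 0.648], [0.169, 0.983, -0.07], [-0.649, 0.058, -0.758]]
force: [7.3, 1.4, -5.1]
grip_width: 34.9
```

```bash
python3 t.py; python3 v.py v3.png; python3 - <<'E'
import cv2
i=cv2.imread('pics/v3.png'); cv2.imwrite('pics/v3c.png',i)
E
```

```text
38.175 [ 3.66  2.53 -5.23  0.43  0.9   0.25] [1.64 2.08 1.78 0.31 0.2  0.24] -6.297771697251422 35.301027257968144
0 tau 0.25028932329627174 0.1 tau 0.05991629594405351 0.2 tau -0.13045673140816472 0.25 tau -0.2256432450842738 
jaw [242.46 235.08] lid [220.41 211.37]
[529.51 316.14  77.38] [-0.15  0.38 -0.87  2.08  1.31  0.93 -0.49] [[-0.74  0.18  0.65]
 [ 0.17  0.98 -0.07]
 [-0.65  0.06 -0.76]] [ 2.57 -0.23 -2.36] 35.301027257968144
```

View pics/v3.png

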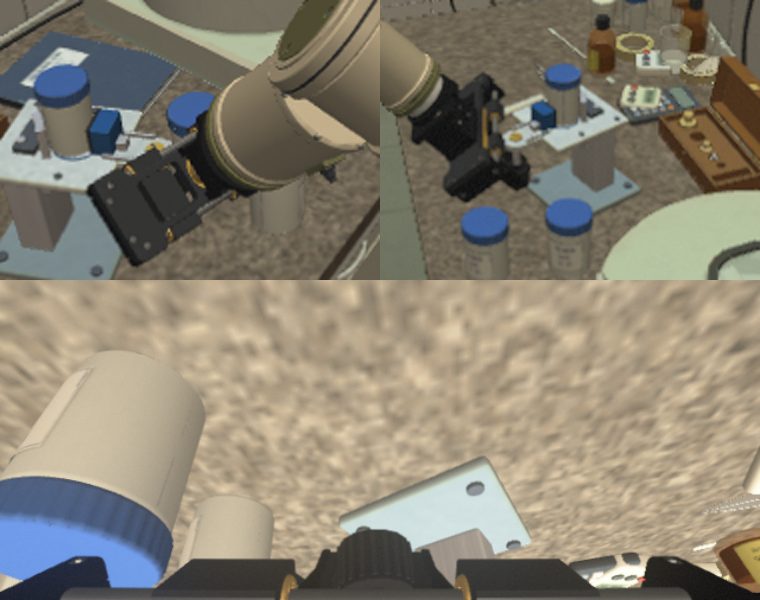

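Lid at scene ≈220.4 has moved about 3 px from where I placed it and has stopped since, so the jar is in the V. What matters now is how hard it is clamped, so I'll turn a little with full grip and compare the jaw.

```bash
python3 - <<'E'
s=open('t.py').read()
s+='''
c=cap('side');h=cv2.cvtColor(c['img'],cv2.COLOR_RGB2HSV);m=cv2.inRange(h,(100,120,40),(128,255,255));cv2.imwrite('pics/x.png',m)
print('side jaw',cen(298,322,122,150),'lid',cen(306,332,100,121))
'''
open('t.py','w').write(s)
E
python3 t.py
```

```text
38.625 [ 2.12 -2.88 -0.99 -0.51  0.55 -0.49] [0.49 0.66 0.42 0.13 0.06 0.12] -6.343835264986242 35.135830286605966
0 tau -0.49246093667629914 0.1 tau -0.3210989680454806 0.2 tau -0.14973699941466206 0.25 tau -0.0640560150992529 
jaw [242.46 235.09] lid [220.37 211.37]
side jaw [311.38 132.  ] lid [320.72 112.38]
```

Emit:
step_arm(increments=[0,0,0,0,0.05,0.35,0,0.07,0,0.35,0,0.07], force=60)

```text
clock: 39.05
position: [529.5, 317.1, 77.4]
tool_rot: [[-0.758, 0.035, 0.651], [0.064, 0.998, 0.021], [-0.649, 0.057, -0.758]]
force: [6.6, -2.8, -3.2]
grip_width: 34.7
```

```bash
python3 t.py
```

```text
39.35 [ 3.51 -2.23 -3.31 -0.67  0.58 -0.63] [1.68 1.89 1.99 0.3  0.21 0.26] 1.6281277457416719 35.15866169550702
0 tau -0.6259877636611177 0.1 tau -0.473977209819359 0.2 tau -0.32196665597760027 0.25 tau -0.24596137905672083 
jaw [242.23 235.06] lid [220.33 211.46]
side jaw [311.55 131.95] lid [320.92 112.3 ]
```

Emit:
step_arm(increments=[0,0.25,0,0.05,0,0.25,0,0.05,0,0,0,0])

```text
clock: 39.78
position: [529.5, 317.7, 77.4]
tool_rot: [[-0.761, -0.062, 0.646], [-0.009, 0.996, 0.084], [-0.649, 0.058, -0.759]]
force: [4.2, -2.5, -3.8]
grip_width: 34.8
```

```bash
python3 t.py
```

```text
40.075 [ 2.25 -4.97 -0.52 -1.16  0.36 -1.12] [0.21 0.52 0.88 0.04 0.06 0.06] 7.336695860086496 34.701876246404055
0 tau -1.119895286339508 0.1 tau -0.7803190102550366 0.2 tau -0.4407427341705653 0.25 tau -0.2709545961283297 
jaw [242.16 235.08] lid [220.3  211.45]
side jaw [311.91 132.05] lid [320.78 112.22]
```

Torque about the knob rose −0.15 → −0.32 → −0.44 N m with the turns while the jar stayed put, which means roughly 60–70 N, firm and well below 150 N. Release and retreat.

Emit:
step_arm(increments=[0,0,0,0,0,0,0,0,0,0,0,0,0,0,0,0,0,0,0,0], gripper=-1)

```text
clock: 40.75
position: [529.3, 318.4, 77.4]
tool_rot: [[-0.761, -0.064, 0.646], [-0.011, 0.996, 0.086], [-0.649, 0.058, -0.759]]
force: [0.2, -0.3, 0.3]
grip_width: 76.8
```

Emit:
step_arm(increments=[-8,-1,9,0,-16,-2,19,0,-20,-3,24,0,-20,-3,24,0,-20,-5,30,0])

```text
clock: 41.38
position: [444.5, 304.0, 183.6]
tool_rot: [[-0.761, -0.064, 0.645], [-0.011, 0.996, 0.085], [-0.648, 0.058, -0.759]]
force: [0.5, -1.9, -0.6]
grip_width: 86.8
```

Emit:
step_arm(increments=[-5,0,40,0,0,0,40,0,0,0,40,0,0,0,0,0])

```text
clock: 41.88
position: [440.9, 305.4, 307.1]
tool_rot: [[-0.758, -0.065, 0.649], [-0.009, 0.996, 0.088], [-0.653, 0.061, -0.755]]
force: [-0.7, 0.2, -0.1]
grip_width: 87.2
```

```bash
python3 t.py; python3 - <<'E'
from h import *
from m import blobs
np.set_printoptions(precision=1,suppress=True)
for n in('scene','side'):
    c=cap(n)
    print(n,[ (ce,s[4]) for ce,s in blobs(c,'b')+blobs(c,'r')])
E
python3 v.py v4.png
```

```text
42.175 [ 0.07 -0.15 -0.06 -0.    0.64 -0.  ] [0.33 0.41 0.5  0.02 0.02 0.04] 7.453305618903306 86.81311033689309
0 tau -0.004625503423663528 0.1 tau 0.005470476901478742 0.2 tau 0.015566457226621012 0.25 tau 0.02061444738919215 
jaw [242.86 235.25] lid [220.36 211.35]
side jaw [311.22 132.16] lid [320.91 112.41]
scene [(array([220. , 210.1]), np.int32(312)), (array([287.3, 224.6]), np.int32(381)), (array([242.7, 235.2]), np.int32(263)), (array([327.6, 245.8]), np.int32(473)), (array([406.5, 177.6]), np.int32(189))]
side [(array([357.4,  71. ]), np.int32(44)), (array([320.9, 111.6]), np.int32(116)), (array([310.8, 131. ]), np.int32(75)), (array([324.2, 181.7]), np.int32(262)), (array([281.8, 186.1]), np.int32(274)), (array([375. ,  47.8]), np.int32(65)), (array([350.3,  64.8]), np.int32(74)), (array([304.8, 302.9]), np.int32(372))]
[440.29 303.88 302.67] [-0.08 -0.35 -0.76  2.08  0.3   0.8   0.58] [[-0.76 -0.06  0.65]
 [-0.01  1.    0.08]
 [-0.65  0.06 -0.76]] [-0.54  0.16  0.  ] 87.22911024604453
```

View pics/v4.png

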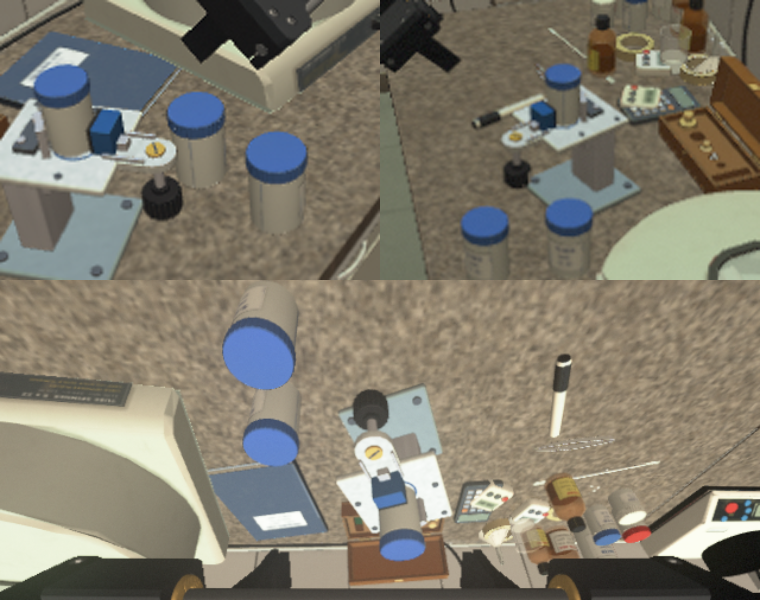

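```bash
python3 -c "
from bench import arm
print(arm.finish_job())"
```

```text
the job is handed in; nothing more can be done
None
```

The blue-lidded jar is standing upright on the ring, clamped between the jaw and the V backstop. I handed the job in at about 42 s of the 72 s allowed; no verdict is reported.

**What I did:**
- **Jar:** I picked the smallest of the three blue-lidded jars (its lid measured about 47 mm; the other two about 62 mm). I set it on the ring, let go, and it stood upright.
- **Tilt:** Moves can only turn the tool about the vertical, so I got the 41° finger tilt by driving the wrist against its joint limit high up in free space. My first approach to the knob jammed wrist joints 6 and 7 at their limits. I backed out, turned the gripper half round and tilted it again.
- **Knob:** I turned it over four grasps until the jar stopped moving and the torque rose, then released and backed away.

**Last checks:**
- **Jar:** The lid did not move during the final tightening or after release.
- **Bystanders:** The red-lidded jar and the two larger blue ones are where they started, and the robot touches nothing.
- **Peak clamping force:** It was about 65–75 N, estimated from the torque, well under the 150 N limit.

**Less certain:**
- **Force left on the jar:** After release the jaw moved back about 1.4 mm (roughly 57 N), as expected from the stated give-back. That should leave about 20 N, but I could not measure it directly. My own figures put it between about 10 and 20 N.
- **Torque readings:** They were noisy, and one did not fit the jaw position seen in the images, possibly because the grip slipped briefly.

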